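Raise and hold the turntable's upper tier

ROBOT

A 6-joint arm with a two-finger parallel gripper is mounted at the origin on the work surface. World frame = base frame: x ahead of the robot, y to its left, z up, the work surface at z = 0. Lengths are in m, angles in rad, forces in N, time in s.
With the tool pointing down it reaches from about 0.375 to 0.9 m from the base axis. Payload 3.1 kg.
Tool frame: the origin (TCP) lies at the very end of the fingers, on their centre line; the grasp point (between the pads) lies 19 mm behind it; x points along the fingers, z is the direction in which the jaws open and shut, and the axes are right-handed (so a half turn about x gives the same grasp; the last joint's range is limited). The gripper opens to 85 mm and grips with 20 to 120 N. Pads are 22 mm wide; open, the fingers measure 114 mm over their backs; the gripper's body (76 mm by 85 mm) begins 54 mm behind the grasp point. The pads swing forward as they close: fully open they stand 13 mm farther back than shut.
Start: joints at [-1.403, 0.527, 1.433, -0, 1.181, -0.178], TCP at [0.212, -0.588, 0.2] pointing down, gripper open.
Joint ranges: [-3.08, 3.08], [-0.75, 2.2], [0.22, 2.44], [-1.43, 4.57], [0, 2.65], [-2.85, 2.85]. Speed limits (rad/s): [2.79, 2.79, 3.14, 3.14, 3.14, 3.14].

INTERFACE

Orientations are given as a unit quaternion [x, y, z, w].
In Python, from station import manip, viewer, job gives the robot as it stands.
- The arm moves only by the tool move_arm, never from a script. Its argument "deltas" is one flat list of numbers, 7 for each row, row after row: the finger opening in mm, from 0 to 85.4, then the shift along the tool's x, y, z in mm, then the turn, a rotation vector about the tool's x, y, z in degrees. In form: [jaw, tx, ty, tz, rx, ry, rz, jaw, tx, ty, tz, rx, ry, rz, ...]. A call has 1 to 10 rows; each row shifts and turns the commanded pose from where the row before left it, along the tool's axes as they then stand; what a row does not reach is not made up. A row lasts 1/10 s, in which the tool goes at most 50 mm and 8.59 degrees, less where a joint would pass 70% of its speed; a pose out of reach is approached as far as the arm can. A call is refused whole if a number of a shift passes 50 or a number of a turn 8.59, either way. A call with a gripper value outside its range is refused whole. The fingers move at their own pace and stop on an object; "force" is the grip in N (left out, the last holds). Time passes only in rows, so rows that do not move let the fingers close. It gives the time, the measured TCP pose, the force and the opening at its end, in the units of the state.
- manip.sense(): the state, without advancing time (a new reading comes with each control period).
- viewer.snapshot(name): name is "side" or "top" or "wrist"; returns a dict with "image" (480x640x3 uint8, red, green, blue), "depth" (480x640 float32, m along the optical axis (not along the pixel's ray), 0 where there is no reading), "fovy" (degrees; the focal length in pixels is half the picture's height over the tangent of half this angle, whatever the lens; pixels are square), "cx", "cy" (the principal point, pixels), "R" (3x3) and "t" (3): a world point X has camera coordinates R X + t. Camera axes: x right, y down, z forward; pixel columns grow to the right and rows downward; lengths in m; the calibration is good to about 2 mm. The wrist camera is an equidistant fisheye: a pixel r from the principal point sees the ray r / f radians off the axis. A picture is of the moment at which its call begins.
- job.sign_off(): hands the job in, once; it reports no verdict.
The state is a dict: "t": time; "q": joint angles; "qd": joint speeds; "tau": joint torques, N m; "tcp_pos": TCP position; "tool_rot": TCP orientation; "force": force on the tool from outside, world axes, zero at the start; "ft_torque": the same for the moment, N m; "finger_gap": opening from 0.0 (shut) to 1.0 (fully open).
Only numpy, scipy, OpenCV 4.12 (cv2) and the standard library are available. Lean on these libraries where they do the work, as an engineer would, in place of code of your own. Each camera call takes 0.05 s, during which the arm holds its last target.

TASK

The tall vinegar cruet does not fit under the turntable's upper tier. Lift the mustard jar off the upper tier and set it down gently, upright, on the cork coaster; then press the orange lock button on top of the grey centre handle all the way in, grip the handle and pull the upper tier straight up past its first click to the second stop, and finish while still holding it fully up (it sinks if let go) so that I can slide the cruet in. The tin and the shaker stay standing on the upper tier, and leave the cruet where it is.

Things in the scene. Friction and masses are not known exactly. Their poses are not given: they have to be found in the camera images.
- jar_c (a point): Centre (half-way up) of the closed mustard jar: yellow with a yellow lid and a white band round the middle, 56 mm diameter, 85 mm tall, 0.2 kg or so, upright on the upper tier, z axis up. The jar, tin and shaker each stand about 105 mm from the handle's axis, in any order: one in the handle frame's -x direction, the others 35 deg either side of its +x direction.
- coaster_top (a point): Centre of the top face of the fixed cork coaster, a disc of 120 mm diameter and 6 mm thick, lying on the shelf.
- handle (a point): Centre of the grey handle bar (solid column_c2) over the middle of the upper tier: 70 mm long along its x, 26 mm wide along its y (grip across this, from above), 34 mm tall, z up; top face 17 mm above. Under it an 18 mm wide stem goes down to the tier floor, 58 mm below (white dish, 280 mm diameter, 9 mm lip). It rises with the upper tier; the column cannot turn, both tiers spin freely.
- button_top (a point): Centre of the top face of the round orange lock button, 22 mm diameter, standing 8 mm proud of the middle of the handle's top face; pressed straight down it goes in 6 mm against about 3 N and stays in.
- lock_button (a joint): How far the lock button is pressed in, m: 0 out (column locked down), 0.006 fully in (column free).
- column (a joint): How far the telescoping column is pulled up, m: 0 fully down; 0.055 first stop, a light click of about 3 N that is simply pulled through; 0.110 second stop, the hard end of travel. Lifting takes about 5 to 9 N; nothing latches at the second stop, so the column sinks back by its weight when let go.
- tin_c (a point): Centre (half-way up) of the small steel tin, 56 mm diameter, 52 mm tall, standing on the upper tier; it rides up with it.
- shaker_c (a point): Centre (half-way up) of the orange twist-top shaker, 48 mm diameter, 80 mm tall, standing on the upper tier; it rides up with it.
- cruet_c (a point): Centre (half-way up) of the stoppered green glass vinegar cruet, 72 mm diameter, 192 mm tall, standing on the shelf; not to be touched.
- jar: The mustard jar itself; origin at the centre of its underside.
There are look-alikes about, which are no part of the job. Leave any green, pink or purple look-alike of the part that bears shaker_c alone.

How it is judged:
By the outcome, as a careful person would: the job done as asked, in the order asked, and still so for the second after the job is handed in, while the arm keeps its last pose, push and grip.
It also fails if it takes over 67 s, if anything falls off the work surface, if the arm or the gripper's body presses on something with over 40 N, if the wrist force passes 120 N, or if a joint passes its speed limit or range.

## Working session

There is one attempt and no reset: what is moved stays moved. The work goes in short steps, Python scripts to look and compute and a tool call to move; the robot and the scene stay as the last step left them, time stands still between calls to the robot, and variables do not carry over. Pictures are saved under pics/ and viewed, and the job is handed in when it is done.

Besides the shell and the picture viewer there is one more tool, called after ">>>" as name(argument=value, ...), one argument or row to a line, values as JSON. move_arm: Moves the arm, as the interface text tells. Its arguments: {"type":"object","properties":{"deltas":{"type":"array"},"force":{"type":"number"}},"required":["deltas"]}

```bash
mkdir -p pics; ls; cat > h.py <<'E'
import numpy as np,cv2
from station import manip,viewer,job
def snap(n,f):
    s=viewer.snapshot(n); cv2.imwrite('pics/'+f+'.png',s['image'][:,:,::-1]); np.savez('pics/'+f+'.npz',**s); return s
def load(f): return dict(np.load('pics/'+f+'.npz'))
def foc(s): return 240/np.tan(np.radians(float(s['fovy']))/2)
def pt(s,u,v,d):
    f=foc(s); c=np.array([(u-s['cx'])/f*d,(v-s['cy'])/f*d,d]); return s['R'].T@(c-s['t'])
def onz(s,u,v,z):
    f=foc(s); r=s['R'].T@np.array([(u-s['cx'])/f,(v-s['cy'])/f,1]); o=-s['R'].T@s['t']; return o+r*(z-o[2])/r[2]
def cloud(s):
    f=foc(s); v,u=np.mgrid[0:480,0:640]; d=s['depth']; c=np.stack([(u-s['cx'])/f*d,(v-s['cy'])/f*d,d],-1); return (c-s['t'])@s['R']
E
python3 - <<'E'
from h import *
for n in('side','top','wrist'):
    s=snap(n,n+'0'); print(n,s['fovy'],s['cx'],s['cy'],-s['R'].T@s['t'],s['R'][2])
print(manip.sense())
E
```

```text
pics
side 57.492936403616234 313.99811653446193 244.72567467131503 [0.16268853 0.63014767 0.85944161] [ 0.37415135 -0.59294511 -0.71304057]
top 50.900669803097195 321.77419348980806 241.51154879730038 [0.40190869 0.0541891  0.99428037] [ 0.14980244 -0.04016477 -0.9878998 ]
wrist 65.70646984690485 318.7157705162194 240.59724801065138 [ 0.28717371 -0.55998203  0.37168098] [-0.2893923  -0.10367886 -0.95157911]
{'t': 0.15, 'q': array([-1.40250873e+00,  5.28240868e-01,  1.43360159e+00, -4.30911417e-06,
        1.18140052e+00, -1.78484057e-01]), 'qd': array([-0.00039362, -0.00200711, -0.00214703, -0.00056564,  0.00195905,
       -0.00044173]), 'tau': array([ 1.51094915e-03, -4.42743623e+01, -1.78275990e+01, -1.37598354e-04,
        5.61020948e-03, -3.93720001e-06]), 'tcp_pos': array([ 0.21234934, -0.5871886 ,  0.19946772]), 'tool_rot': array([ 0.40665703,  0.57917395, -0.40582965,  0.57835101]), 'force': array([-0.42860207,  0.1807968 , -0.90896809]), 'ft_torque': array([-0.00178205,  0.02783908, -0.05392789]), 'finger_gap': 1.003180403658296}
```

View pics/side0.png

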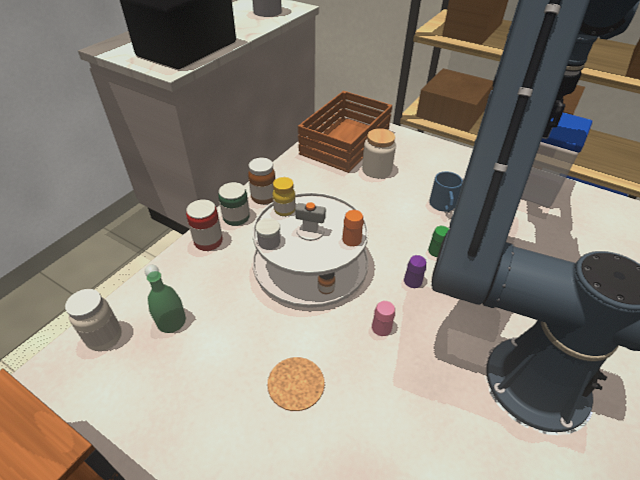

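View pics/top0.png

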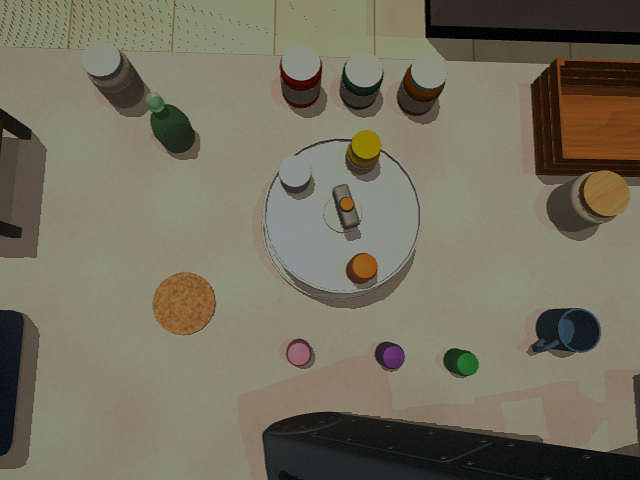

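Side view: yellow jar (284,196), tin (268,235), orange shaker (353,228), handle (310,215) with orange button (310,206), coaster (296,384), cruet (165,303). Top view: jar (365,148), tin (295,172), shaker (362,268), button (347,204), coaster (184,303). The look-alikes, all on the shelf, are pink (299,353), purple (391,355) and green (461,362).

```bash
python3 - <<'E'
from h import *
for n in('top0','side0'):
    s=load(n); P=cloud(s); hsv=cv2.cvtColor(s['image'],cv2.COLOR_RGB2HSV); H,S,V=[hsv[...,i].astype(int) for i in range(3)]
    pix={'top0':dict(jar=(365,145),tin=(295,170),shk=(362,266),but=(347,204),coast=(184,303),floor=(330,250),h1=(341,190),h2=(352,222),tbl=(240,320),cru=(155,102),cap=(302,58)),
    'side0':dict(jar=(284,184),tin=(268,228),shk=(353,216),but=(310,206),coast=(296,384),floor=(300,250),tbl=(220,380),cru=(152,270))}[n]
    for k,(u,v) in pix.items():
        print(n,k,np.round(P[v,u],4),s['image'][v,u])
    def blob(m,k,box):
        mm=np.zeros_like(m);u0,v0,u1,v1=box;mm[v0:v1,u0:u1]=m[v0:v1,u0:u1]
        v,u=np.nonzero(mm); X=P[mm]; X=X[s['depth'][mm]>0]
        print(k,len(u),u.mean().round(1),v.mean().round(1),'zpct',np.percentile(X[:,2],[5,50,95,99]).round(4)); return mm,X
    if n=='top0':
        Y=(H>18)&(H<35)&(S>150)&(V>60)
        O=(H<18)&(S>150)&(V>80)
        for m,k,b in((Y,'jar',(330,115,400,190)),(O,'shk',(335,240,390,300)),(O,'but',(335,190,360,220)),(O|((H<20)&(S>80)),'coast',(140,260,230,345))):
            mm,X=blob(m,k,b); zt=np.percentile(X[:,2],97); 
            top=X[abs(X[:,2]-zt)<0.006]; (c,r)=cv2.minEnclosingCircle(top[:,:2].astype(np.float32)); print('  top',zt.round(4),np.round(c,4),round(r,4),top[:,:2].mean(0).round(4), len(top))
    # handle top: points near button within .05 with z band
    b=P[pix['but'][1],pix['but'][0]]; d=np.hypot(P[...,0]-b[0],P[...,1]-b[1])
    for lo,hi in((-.02,-.004),):
        m=(d<.06)&(P[...,2]>b[2]+lo)&(P[...,2]<b[2]+hi)&(s['depth']>0)&(S<90)
        X=P[m]; print('handle',len(X),np.median(X[:,2]),cv2.minAreaRect(X[:,:2].astype(np.float32)))
E
python3 - <<'E'
import cv2
i=cv2.imread('pics/top0.png')[120:310,250:430]; cv2.imwrite('pics/c1.png',cv2.resize(i,None,fx=3,fy=3,interpolation=2))
i=cv2.imread('pics/side0.png')[160:310,240:385]; cv2.imwrite('pics/c2.png',cv2.resize(i,None,fx=4,fy=4,interpolation=2))
E
```

```text
top0 jar [ 0.6801 -0.0463  0.2119] [142 122   0]
top0 tin [0.6473 0.067  0.1729] [140 145 146]
top0 shk [ 0.4839 -0.0422  0.202 ] [144  93  25]
top0 but [ 0.5826 -0.0176  0.2075] [143  88  23]
top0 coast [0.4277 0.2786 0.0049] [123  84  43]
top0 floor [0.5195 0.0042 0.1215] [139 143 140]
top0 h1 [ 0.6076 -0.0085  0.1991] [113 110  96]
top0 h2 [ 0.555  -0.0265  0.1993] [101  97  83]
top0 tbl [ 0.3964  0.1709 -0.0009] [141 138 116]
top0 cru [0.7553 0.3021 0.1862] [ 82 107  81]
top0 cap [0.8794 0.0588 0.1172] [137 141 130]
jar 875 364.7 147.4 zpct [0.1792 0.2084 0.2109 0.2116]
  top 0.2111 [ 0.6833 -0.0486] 0.025 [ 0.6826 -0.0481] 680
shk 481 364.1 265.6 zpct [0.1993 0.2024 0.2048 0.2058]
  top 0.2051 [ 0.4849 -0.0453] 0.0201 [ 0.4847 -0.0461] 459
but 132 346.7 203.2 zpct [0.2027 0.2069 0.209  0.2102]
  top 0.2096 [ 0.584  -0.0166] 0.0106 [ 0.584  -0.0167] 125
coast 3048 183.7 303.3 zpct [0.0021 0.0051 0.0081 0.0092]
  top 0.0085 [0.4277 0.2799] 0.0602 [0.427  0.2797] 2793
handle 528 0.1983223479812251 ((0.5836817622184753, -0.01628868281841278), (0.06943827122449875, 0.02614082209765911), 18.41290855407715)
side0 jar [ 0.6753 -0.044   0.2093] [220 181  60]
side0 tin [0.6395 0.0718 0.1735] [218 214 194]
side0 shk [ 0.4817 -0.0385  0.2045] [221 128  62]
side0 but [ 0.5806 -0.0134  0.2058] [224 128  58]
side0 coast [0.4222 0.2838 0.0069] [197 144  97]
side0 floor [0.5664 0.0512 0.1244] [223 222 212]
side0 tbl [ 0.5646  0.3601 -0.0012] [222 215 199]
side0 cru [0.7522 0.3114 0.1877] [209 211 202]
handle 264 0.19681073363468357 ((0.5829141736030579, -0.01446865126490593), (0.06953898072242737, 0.026427047327160835), 17.910900115966797)
```

View pics/c2.png

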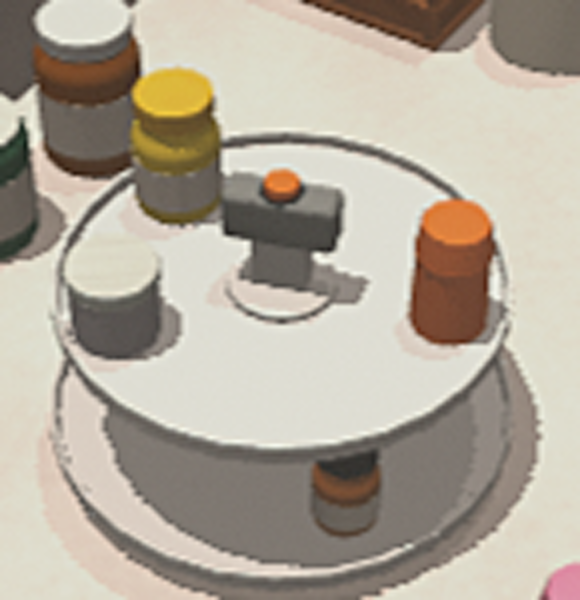

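View pics/c1.png

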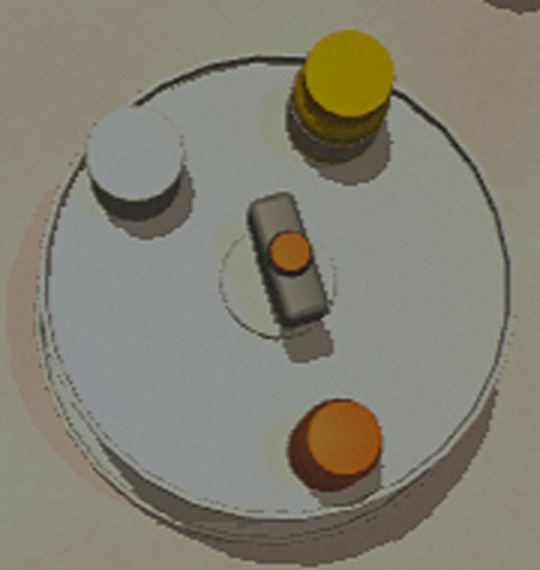

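```bash
python3 - <<'E'
from h import *
from scipy.spatial.transform import Rotation as R
st=manip.sense(); print(R.from_quat(st['tool_rot']).as_matrix().round(4))
s=load('side0');P=cloud(s);c=np.array([.6835,-.0475])
d=np.hypot(P[...,0]-c[0],P[...,1]-c[1]);m=(d<.04)&(P[...,2]>.13)
w=-s['R'].T@s['t']-np.r_[c,0];w=w[:2]/np.linalg.norm(w[:2]);t=np.array([-w[1],w[0]])
for z in np.arange(.13,.215,.005):
    k=m&(abs(P[...,2]-z)<.0025); X=P[k][:,:2]-c
    if len(X): print(round(z,3),len(X),'front',(X@w).max().round(4),'lateral',(X@t).min().round(4),(X@t).max().round(4),s['image'][k].mean(0).astype(int))
s=load('top0');P=cloud(s)
for k,(u,v) in dict(br=(430,75),gr=(365,75)).items(): print(k,P[v,u])
# tin top
m=(np.hypot(P[...,0]-.647,P[...,1]-.068)<.045)&(P[...,2]>.165); print('tin',cv2.minEnclosingCircle(P[m][:,:2].astype(np.float32)))
E
```

```text
[[-3.000e-04  9.405e-01  3.399e-01]
 [ 1.600e-03  3.399e-01 -9.405e-01]
 [-1.000e+00  3.000e-04 -1.600e-03]]
0.13 20 front 0.029 lateral -0.0393 0.0265 [118 106  75]
0.135 26 front 0.0315 lateral -0.0364 0.0265 [118 107  84]
0.14 37 front 0.0297 lateral -0.0262 0.0267 [108 100  92]
0.145 35 front 0.0301 lateral -0.0261 0.0268 [106  98  90]
0.15 32 front 0.0294 lateral -0.0279 0.027 [102  94  86]
0.155 36 front 0.0285 lateral -0.0254 0.027 [104  96  88]
0.16 33 front 0.0305 lateral -0.0276 0.0272 [104  96  88]
0.165 40 front 0.031 lateral -0.0273 0.0276 [109  97  74]
0.17 34 front 0.0295 lateral -0.0269 0.0277 [108  93  50]
0.175 41 front 0.0293 lateral -0.0266 0.0279 [118 100  50]
0.18 55 front 0.029 lateral -0.0264 0.028 [142 119  51]
0.185 54 front 0.0289 lateral -0.0236 0.0258 [134 113  49]
0.19 23 front 0.0251 lateral -0.0209 0.0206 [108  90  45]
0.195 21 front 0.0236 lateral -0.023 0.0232 [103  83  45]
0.2 35 front 0.026 lateral -0.0227 0.0233 [101  80  44]
0.205 66 front 0.0253 lateral -0.0223 0.0235 [167 136  52]
0.21 169 front 0.0251 lateral -0.0221 0.0243 [217 180  62]
br [ 0.85266591 -0.18066818  0.11837832]
gr [ 0.85969933 -0.06141197  0.09711448]
tin ((0.645361602306366, 0.06837085634469986), 0.028345247730612755)
```

>>> move_arm(
  deltas=[85, -13, 35, -19, 0, 0, 0, 85, -13, 35, -19, 0, 0, 0, 85, -13, 35, -19, 0, 0, 0, 85, -13, 35, -19, 0, 0, 0, 85, -13, 35, -19, 0, 0, 0, 85, -13, 35, -19, 0, 0, 0, 85, -13, 35, -19, 0, 0, 0, 85, -13, 35, -19, 0, 0, 0, 85, -13, 35, -19, 0, 0, 0, 85, -13, 35, -19, 0, 0, 0],
  force=40,
)

```text
t: 1.15
tcp_pos: [0.4777, -0.2885, 0.3305]
tool_rot: [0.406, 0.579, -0.406, 0.579]
force: [1.1, -0.3, 0.0]
finger_gap: 0.996
```

>>> move_arm(
  deltas=[85, 0, 35, -20, 0, 0, 0, 85, 0, 35, -20, 0, 0, 0, 85, 0, 35, -20, 0, 0, 0, 85, 0, 35, -20, 0, 0, 0, 85, 0, 35, -20, 0, 0, 0, 85, 0, 35, -20, 0, 0, 0, 85, 0, 35, -20, 0, 0, 0, 85, 0, 30, -16, 0, 0, 0, 85, 0, 0, 0, 0, 0, 0, 85, 0, 0, 0, 0, 0, 0],
)

```text
t: 2.15
tcp_pos: [0.6824, -0.0493, 0.3292]
tool_rot: [0.405, 0.58, -0.406, 0.579]
force: [0.6, -0.6, 0.3]
finger_gap: 0.997
```

```bash
cat > st.py <<'E'
from h import *
import sys
from scipy.spatial.transform import Rotation as Ro
s=manip.sense(); M=Ro.from_quat(s['tool_rot']).as_matrix()
print('t',round(s['t'],2),'tcp',s['tcp_pos'].round(4),'F',s['force'].round(1),'gap',round(s['finger_gap'],3)); print(M.round(4))
if len(sys.argv)>3:
    g=np.array([float(a) for a in sys.argv[1:4]]); print('to target, tool mm',(M.T@(g-s['tcp_pos'])*1000).round(1))
E
python3 st.py .6835 -.0475 .145
python3 -c "
from h import *
snap('wrist','w1');snap('side','s1')"
```

```text
t 2.15 tcp [ 0.6824 -0.0493  0.3292] F [ 0.6 -0.6  0.3] gap 0.997
[[-1.900e-03  9.399e-01  3.414e-01]
 [-2.000e-04  3.414e-01 -9.399e-01]
 [-1.000e+00 -1.800e-03 -5.000e-04]]
to target, tool mm [184.2   1.9  -1.2]
```

View pics/w1.png

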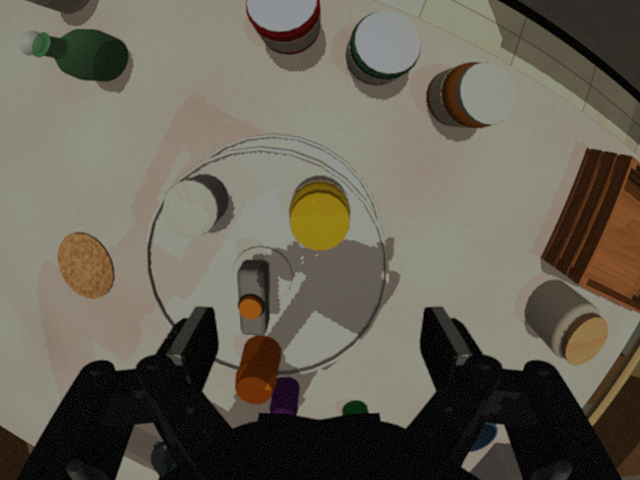

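View pics/s1.png

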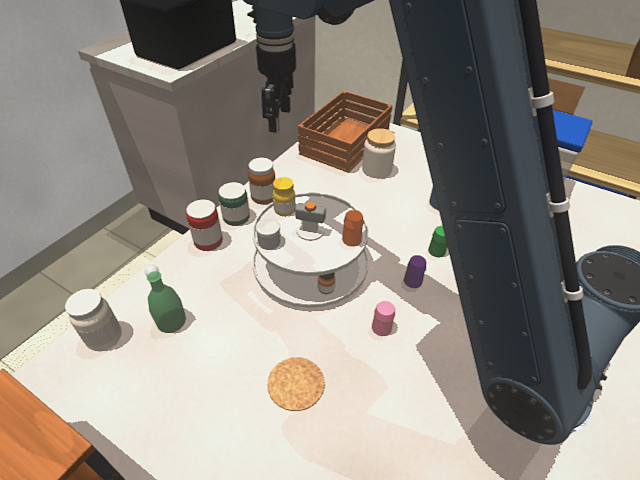

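Wrist view: the yellow jar (320,215) sits midway between the open fingers, with the handle and tin clear to the left. It is the only yellow jar with a white band, and it stands at the -35° spot. Going down.

>>> move_arm(
  deltas=[85, 20, 2, -1, 0, 0, 0, 85, 30, 0, 0, 0, 0, 0, 85, 30, 0, 0, 0, 0, 0, 85, 30, 0, 0, 0, 0, 0, 85, 30, 0, 0, 0, 0, 0, 85, 20, 0, 0, 0, 0, 0, 85, 15, 0, 0, 0, 0, 0, 85, 9, 0, 0, 0, 0, 0, 85, 0, 0, 0, 0, 0, 0, 85, 0, 0, 0, 0, 0, 0],
)

```text
t: 3.25
tcp_pos: [0.6848, -0.0488, 0.1472]
tool_rot: [0.407, 0.578, -0.406, 0.579]
force: [-0.2, 0.6, 0.1]
finger_gap: 0.998
```

```bash
python3 st.py .6835 -.0475 .145
python3 -c "
from h import *
snap('wrist','w2');s=snap('side','s2');cv2.imwrite('pics/s2c.png',cv2.resize(s['image'][120:290,220:400,::-1],None,fx=3,fy=3))"
```

```text
t 3.25 tcp [ 0.6848 -0.0488  0.1472] F [-0.2  0.6  0.1] gap 0.998
[[ 1.700e-03  9.406e-01  3.395e-01]
 [-4.000e-04  3.395e-01 -9.406e-01]
 [-1.000e+00  1.500e-03  1.000e-03]]
to target, tool mm [ 2.2 -0.8 -1.7]
```

View pics/s2c.png

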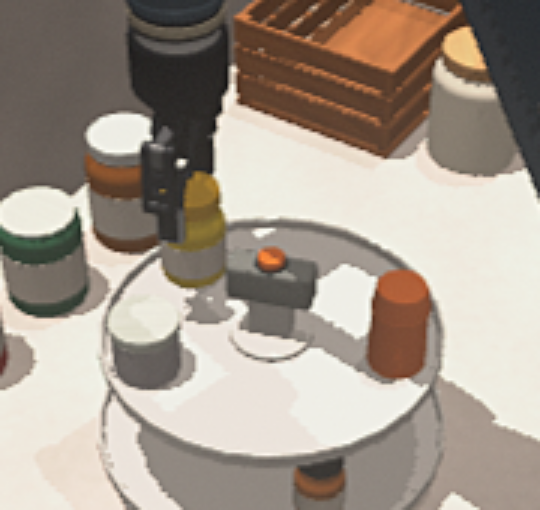

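View pics/w2.png

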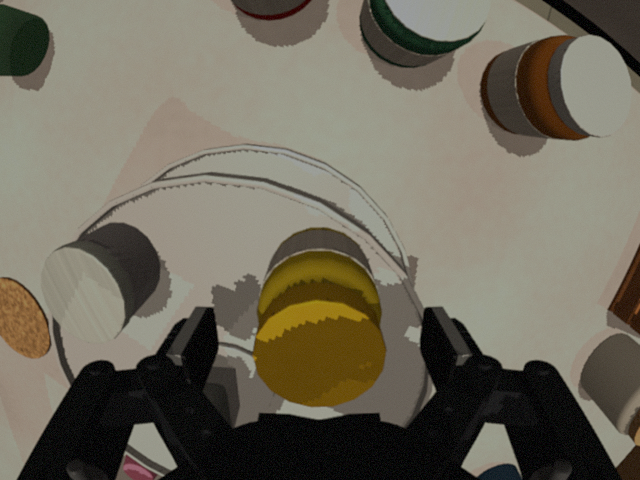

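Side crop: the finger straddles the jar's shoulder (180,200). Wrist: the jar is centred at (320,350). Going 4 mm lower, then closing.

>>> move_arm(
  deltas=[85, 4, -1, -1, 0, 0, 0, 70, 0, 0, 0, 0, 0, 0, 62, 0, 0, 0, 0, 0, 0, 56, 0, 0, 0, 0, 0, 0, 50, 0, 0, 0, 0, 0, 0, 50, 0, 0, 0, 0, 0, 0, 50, 0, 0, 0, 0, 0, 0],
  force=35,
)

```text
t: 4.05
tcp_pos: [0.6835, -0.0479, 0.1431]
tool_rot: [0.406, 0.578, -0.406, 0.579]
force: [-0.7, -0.0, 4.5]
finger_gap: 0.613
```

```bash
python3 st.py
```

```text
t 4.05 tcp [ 0.6835 -0.0479  0.1431] F [-0.7 -0.   4.5] gap 0.613
[[ 1.500e-03  9.404e-01  3.400e-01]
 [-5.000e-04  3.400e-01 -9.404e-01]
 [-1.000e+00  1.300e-03  1.000e-03]]
```

>>> move_arm(
  deltas=[50, -3, 0, 0, 0, 0, 0, 50, -5, 0, 0, 0, 0, 0, 50, -6, 0, 0, 0, 0, 0, 50, -6, 0, 0, 0, 0, 0, 50, 0, 0, 0, 0, 0, 0],
)

```text
t: 4.55
tcp_pos: [0.6837, -0.0478, 0.1633]
tool_rot: [0.407, 0.578, -0.406, 0.579]
force: [0.5, 0.3, -2.5]
finger_gap: 0.606
```

```bash
python3 st.py
python3 -c "
from h import *
snap('wrist','w3');s=snap('side','s3');cv2.imwrite('pics/s3c.png',cv2.resize(s['image'][120:290,220:400,::-1],None,fx=3,fy=3))"
```

```text
t 4.55 tcp [ 0.6837 -0.0478  0.1633] F [ 0.5  0.3 -2.5] gap 0.606
[[ 2.100e-03  9.405e-01  3.399e-01]
 [-4.000e-04  3.399e-01 -9.405e-01]
 [-1.000e+00  1.800e-03  1.100e-03]]
```

View pics/s3c.png

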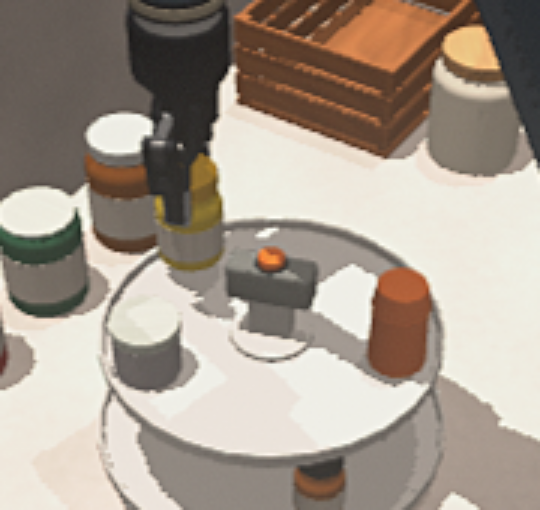

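View pics/w3.png

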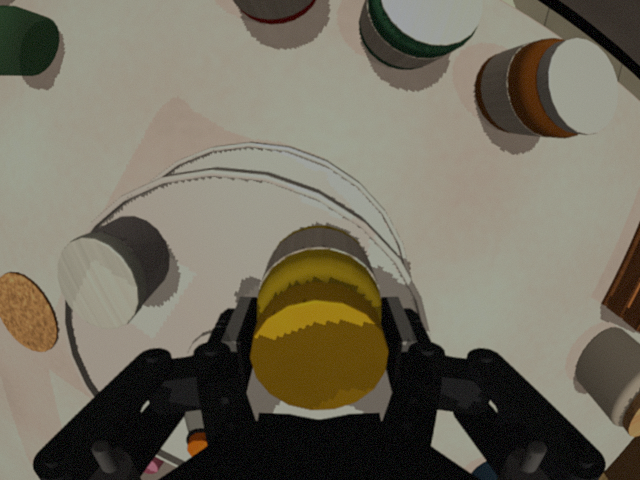

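Jar lifted upright (wrench −2.5 N, consistent with about 0.2 kg) and the tin and shaker are undisturbed. Carrying it to the coaster.

>>> move_arm(
  deltas=[50, -15, 0, 0, 0, 0, 0, 50, -25, 0, 0, 0, 0, 0, 50, -27, 0, 0, 0, 0, 0, 50, -25, -3, -8, 0, 0, 0, 50, -15, -5, -17, 0, 0, 0, 50, 0, -9, -27, 0, 0, 0, 50, 0, -12, -36, 0, 0, 0, 50, 0, -12, -36, 0, 0, 0, 50, 0, -12, -36, 0, 0, 0, 50, 0, -12, -36, 0, 0, 0],
)

```text
t: 5.65
tcp_pos: [0.5528, 0.1163, 0.2694]
tool_rot: [0.406, 0.579, -0.406, 0.578]
force: [0.7, 0.5, -1.7]
finger_gap: 0.613
```

>>> move_arm(
  deltas=[50, 0, -12, -36, 0, 0, 0, 50, 0, -12, -36, 0, 0, 0, 50, 0, -12, -36, 0, 0, 0, 50, 0, -12, -36, 0, 0, 0, 50, 5, -12, -30, 0, 0, 0, 50, 10, -10, -17, 0, 0, 0, 50, 10, -4, -8, 0, 0, 0, 50, 5, 0, 0, 0, 0, 0, 50, 0, 0, 0, 0, 0, 0, 50, 0, 0, 0, 0, 0, 0],
)

```text
t: 6.65
tcp_pos: [0.419, 0.276, 0.2393]
tool_rot: [0.407, 0.578, -0.406, 0.579]
force: [1.1, -0.2, -1.3]
finger_gap: 0.609
```

```bash
python3 st.py .4275 .280 .026
python3 -c "
from h import *
snap('wrist','w4');s=snap('top','t4')
s=load('side0');P=cloud(s);hsv=cv2.cvtColor(s['image'],cv2.COLOR_RGB2HSV);m=((hsv[...,0]<20)&(hsv[...,1]>70));m[:350]=0;m[:,:250]=0;m[:,340:]=0;X=P[m];print(cv2.minEnclosingCircle(X[:,:2].astype(np.float32)),np.median(X[:,2]))"
```

```text
t 6.65 tcp [0.419  0.276  0.2393] F [ 1.1 -0.2 -1.3] gap 0.609
[[ 7.000e-04  9.409e-01  3.387e-01]
 [-1.000e-04  3.387e-01 -9.409e-01]
 [-1.000e+00  6.000e-04  3.000e-04]]
to target, tool mm [213.3   9.2  -1. ]
((0.3127919137477875, 0.4311434328556061), 0.24936635792255402) 0.005240135370717747
```

View pics/w4.png

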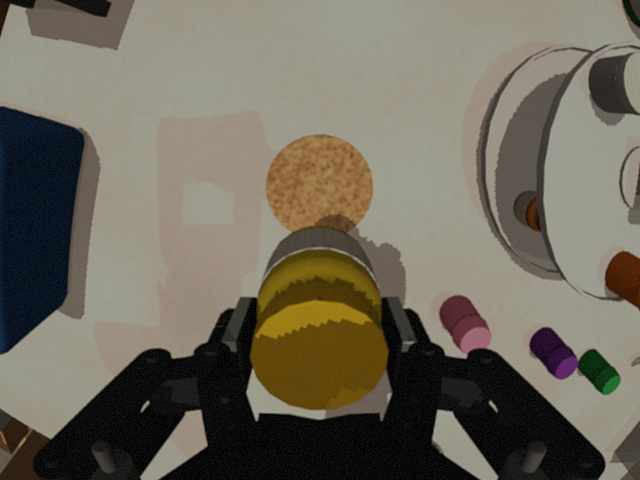

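View pics/t4.png

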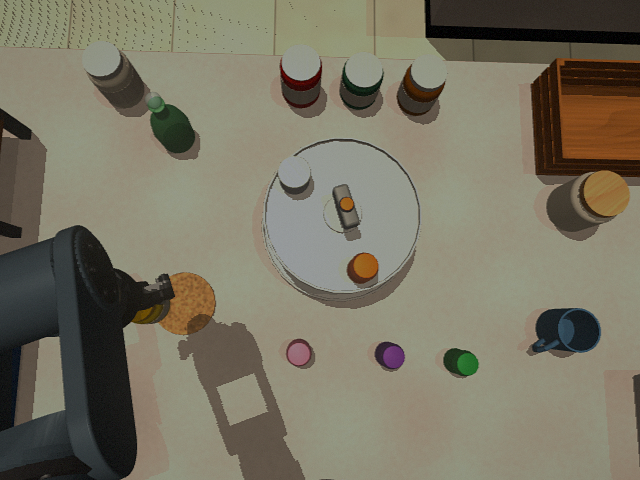

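Wrist: the coaster (320,185) is in the jar's centre column and the jar is held upright. Lowering to about 14 mm above, then feeling for contact.

>>> move_arm(
  deltas=[50, 15, 3, 0, 0, 0, 0, 50, 30, 3, -1, 0, 0, 0, 50, 33, 3, 0, 0, 0, 0, 50, 33, 0, 0, 0, 0, 0, 50, 33, 0, 0, 0, 0, 0, 50, 28, 0, 0, 0, 0, 0, 50, 18, 0, 0, 0, 0, 0, 50, 9, 0, 0, 0, 0, 0, 50, 0, 0, 0, 0, 0, 0, 50, 0, 0, 0, 0, 0, 0],
)

```text
t: 7.75
tcp_pos: [0.4272, 0.2807, 0.0409]
tool_rot: [0.407, 0.578, -0.406, 0.579]
force: [0.0, 0.1, -1.4]
finger_gap: 0.61
```

>>> move_arm(
  deltas=[50, 3, 0, 0, 0, 0, 0, 50, 3, 0, 0, 0, 0, 0, 50, 2, 0, 0, 0, 0, 0, 50, 1, 0, 0, 0, 0, 0, 50, 1, 0, 0, 0, 0, 0, 50, 0, 0, 0, 0, 0, 0],
)

```text
t: 8.35
tcp_pos: [0.426, 0.2805, 0.0301]
tool_rot: [0.406, 0.579, -0.406, 0.579]
force: [-0.3, 0.4, -1.5]
finger_gap: 0.608
```

```bash
python3 st.py .4275 .280 .026; python3 -c "
from h import *
s=snap('side','s5');cv2.imwrite('pics/s5c.png',cv2.resize(s['image'][280:430,200:400,::-1],None,fx=4,fy=4))"
```

```text
t 8.35 tcp [0.426  0.2805 0.0301] F [-0.3  0.4 -1.5] gap 0.608
[[-1.000e-04  9.404e-01  3.399e-01]
 [-0.000e+00  3.399e-01 -9.404e-01]
 [-1.000e+00 -2.000e-04 -0.000e+00]]
to target, tool mm [4.1 1.3 1. ]
```

View pics/s5c.png

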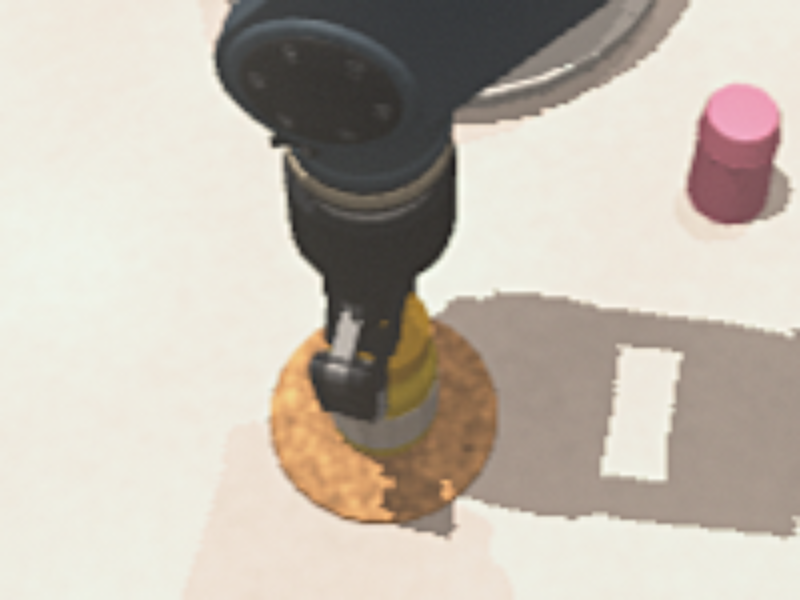

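Jar just above the coaster, centred (380,430 in the crop). Feeling down 1 mm at a time.

>>> move_arm(
  deltas=[50, 1, 0, 0, 0, 0, 0, 50, 1, 0, 0, 0, 0, 0, 50, 0, 0, 0, 0, 0, 0],
)

```text
t: 8.7
tcp_pos: [0.4259, 0.2805, 0.0281]
tool_rot: [0.406, 0.579, -0.406, 0.579]
force: [-0.1, 0.1, -2.3]
finger_gap: 0.614
```

>>> move_arm(
  deltas=[50, 1, 0, 0, 0, 0, 0, 50, 0, 0, 0, 0, 0, 0],
)

```text
t: 8.9
tcp_pos: [0.426, 0.2805, 0.0271]
tool_rot: [0.406, 0.579, -0.406, 0.579]
force: [0.3, 0.5, -2.1]
finger_gap: 0.611
```

>>> move_arm(
  deltas=[50, 1, 0, 0, 0, 0, 0, 50, 0, 0, 0, 0, 0, 0],
)

```text
t: 9.1
tcp_pos: [0.426, 0.2805, 0.0261]
tool_rot: [0.406, 0.579, -0.406, 0.579]
force: [-0.9, 0.1, -1.6]
finger_gap: 0.612
```

>>> move_arm(
  deltas=[50, 0.7, 0, 0, 0, 0, 0, 50, 0, 0, 0, 0, 0, 0],
)

```text
t: 9.3
tcp_pos: [0.426, 0.2805, 0.0254]
tool_rot: [0.406, 0.579, -0.406, 0.579]
force: [0.9, 0.8, -1.4]
finger_gap: 0.61
```

>>> move_arm(
  deltas=[50, 0.7, 0, 0, 0, 0, 0, 50, 0, 0, 0, 0, 0, 0],
)

```text
t: 9.5
tcp_pos: [0.426, 0.2805, 0.0247]
tool_rot: [0.406, 0.579, -0.406, 0.579]
force: [0.1, -0.3, -1.5]
finger_gap: 0.612
```

>>> move_arm(
  deltas=[50, 0.7, 0, 0, 0, 0, 0, 50, 0, 0, 0, 0, 0, 0],
)

```text
t: 9.7
tcp_pos: [0.4261, 0.2806, 0.0243]
tool_rot: [0.406, 0.579, -0.406, 0.579]
force: [-0.6, 0.5, 1.1]
finger_gap: 0.611
```

Contact felt (−1.5 → +1.1 N). Opening.

>>> move_arm(
  deltas=[54, 0.3, 0, 0, 0, 0, 0, 58, 0, 0, 0, 0, 0, 0, 66, 0, 0, 0, 0, 0, 0, 78, 0, 0, 0, 0, 0, 0, 85, 0, 0, 0, 0, 0, 0, 85, 0, 0, 0, 0, 0, 0],
)

```text
t: 10.3
tcp_pos: [0.4261, 0.2805, 0.0238]
tool_rot: [0.406, 0.579, -0.406, 0.579]
force: [0.5, 0.1, -0.9]
finger_gap: 0.99
```

>>> move_arm(
  deltas=[85, -10, 0, 0, 0, 0, 0, 85, -25, 0, 0, 0, 0, 0, 85, -35, 0, 0, 0, 0, 0, 85, -40, 0, 0, 0, 0, 0, 85, -40, 0, 0, 0, 0, 0, 85, -40, 0, 0, 0, 0, 0, 85, -30, 0, 0, 0, 0, 0, 85, -15, 0, 0, 0, 0, 0, 85, 0, 0, 0, 0, 0, 0],
)

```text
t: 11.2
tcp_pos: [0.4274, 0.2812, 0.2621]
tool_rot: [0.408, 0.577, -0.404, 0.58]
force: [0.1, -0.0, -0.4]
finger_gap: 0.998
```

```bash
python3 st.py .5835 -.0155 .23; python3 -c "
from h import *
s=snap('side','s6')
P=cloud(s);hsv=cv2.cvtColor(s['image'],cv2.COLOR_RGB2HSV);m=(hsv[...,0]>18)&(hsv[...,0]<32)&(hsv[...,1]>150)&(np.hypot(P[...,0]-.427,P[...,1]-.28)<.06)&(P[...,2]>.07);X=P[m];z=np.percentile(X[:,2],95);T=X[X[:,2]>z-.005];print('jar top',z,cv2.minEnclosingCircle(T[:,:2].astype(np.float32)))"
```

```text
t 11.2 tcp [0.4274 0.2812 0.2621] F [ 0.1 -0.  -0.4] gap 0.998
[[ 6.500e-03  9.404e-01  3.400e-01]
 [ 2.500e-03  3.400e-01 -9.404e-01]
 [-1.000e+00  7.000e-03 -1.000e-04]]
to target, tool mm [ 32.4  45.7 332. ]
jar top 0.09244738284218645 ((0.4247346520423889, 0.2824937701225281), 0.024598294869065285)
```

View pics/s6.png

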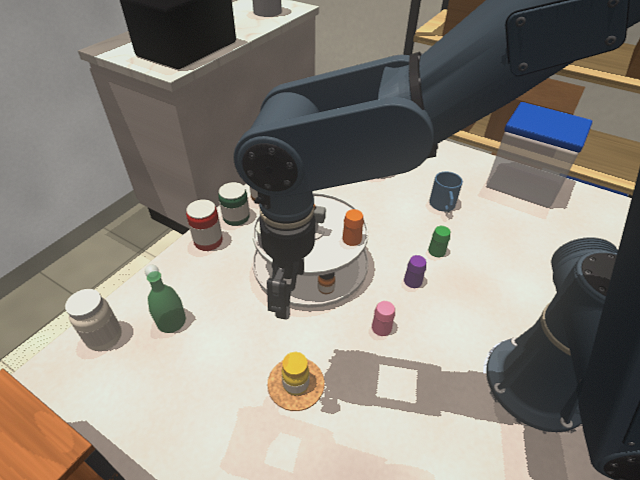

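Jar stands upright on the coaster (295,375), lid at z≈0.092 as expected. Now over the button with fingers shut.

>>> move_arm(
  deltas=[60, 0, 3, 18, 0, 0, 0, 30, 0, 5, 36, 0, 0, 0, 0, 0, 5, 38, 0, 0, 0, 0, 0, 5, 38, 0, 0, 0, 0, 0, 5, 38, 0, 0, 0, 0, 0, 5, 38, 0, 0, 0, 0, 0, 5, 38, 0, 0, 0, 0, 0, 5, 38, 0, 0, 0, 0, 0, 5, 34, 0, 0, 0, 0, 0, 3, 16, 0, 0, 0],
)

```text
t: 12.25
tcp_pos: [0.5823, -0.0187, 0.2569]
tool_rot: [0.406, 0.579, -0.408, 0.577]
force: [-1.0, 1.7, 0.1]
finger_gap: 0.001
```

>>> move_arm(
  deltas=[0, 0, 0, 0, 0, 0, 0, 0, 0, 0, 0, 0, 0, 0, 0, 0, 0, 0, 0, 0, 0],
)

```text
t: 12.55
tcp_pos: [0.5809, -0.0143, 0.2584]
tool_rot: [0.406, 0.58, -0.406, 0.578]
force: [-0.4, -0.1, -0.5]
finger_gap: -0.001
```

```bash
python3 st.py .5835 -.0155 .213; python3 -c "
from h import *
s=snap('wrist','w7')
s=snap('side','s7');cv2.imwrite('pics/s7c.png',cv2.resize(s['image'][120:310,220:420,::-1],None,fx=3,fy=3))"
```

```text
t 12.55 tcp [ 0.5809 -0.0143  0.2584] F [-0.4 -0.1 -0.5] gap -0.001
[[-0.0018  0.9399  0.3414]
 [ 0.001   0.3414 -0.9399]
 [-1.     -0.0014 -0.0016]]
to target, tool mm [45.4  2.1  2.1]
```

View pics/w7.png

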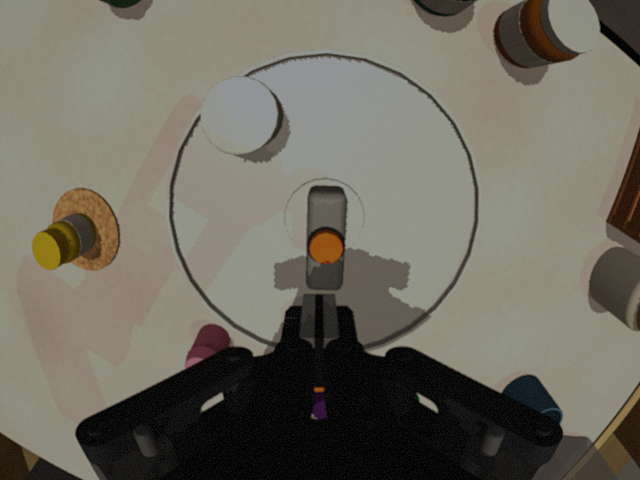

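View pics/s7c.png

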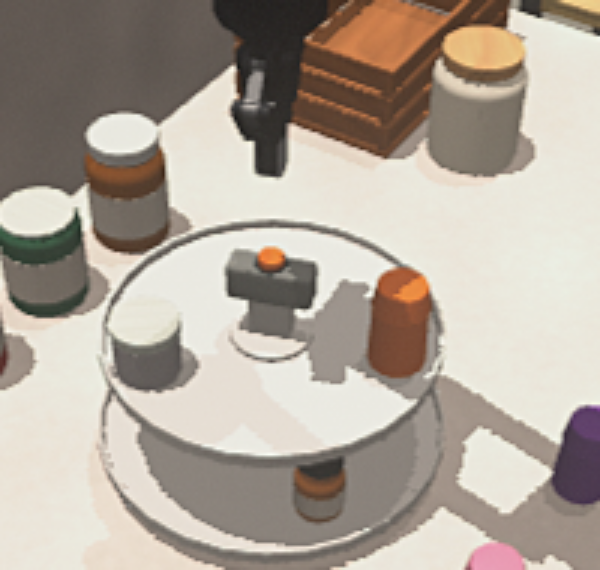

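```bash
python3 - <<'E'
from h import *
s=load('w7');hsv=cv2.cvtColor(s['image'],cv2.COLOR_RGB2HSV)
m=(hsv[...,0]<20)&(hsv[...,1]>150)&(hsv[...,2]>90);m[:220]=0;m[275:]=0;m[:,:295]=0;m[:,355:]=0
v,u=np.nonzero(m);c=np.array([u.mean(),v.mean()]);print(c,len(u),s['fovy'])
d=np.array([c[0]-s['cx'],c[1]-s['cy']]);r=np.linalg.norm(d);th=r/foc(s);ray=s['R'].T@np.r_[d/r*np.sin(th),np.cos(th)];o=-s['R'].T@s['t'];print(o+ray*(.2075-o[2])/ray[2])
E
```

```text
[325.57333333 247.83393939] 825 65.70646984690485
[ 0.58472322 -0.01734464  0.2075    ]
```

Wrist: button at (326,248), casting to (0.585,−0.017), which agrees with the top view within 1–2 mm. The bar runs straight up the image. Going down to about 9 mm above the button.

>>> move_arm(
  deltas=[0, 10, 2.4, 2.9, 1.5, 0, 0, 0, 16, 0, 0, 0, 0, 0, 0, 11, 0, 0, 0, 0, 0, 0, 5, 0, 0, 0, 0, 0, 0, 0, 0, 0, 0, 0, 0, 0, 0, 0, 0, 0, 0, 0],
)

```text
t: 13.25
tcp_pos: [0.5857, -0.018, 0.217]
tool_rot: [0.414, 0.573, -0.414, 0.574]
force: [-0.0, -0.3, 0.8]
finger_gap: -0.003
```

>>> move_arm(
  deltas=[0, 2, 0, 0, 0, 0, 0, 0, 2, 0, 0, 0, 0, 0, 0, 2, 0, 0, 0, 0, 0, 0, 1, 0, 0, 0, 0, 0, 0, 1, 0, 0, 0, 0, 0, 0, 1, 0, 0, 0, 0, 0, 0, 1, 0, 0, 0, 0, 0],
)

```text
t: 13.95
tcp_pos: [0.5854, -0.018, 0.2068]
tool_rot: [0.414, 0.573, -0.414, 0.573]
force: [-0.2, -0.0, 0.3]
finger_gap: 0.002
```

```bash
python3 st.py .5838 -.0163 .2015
```

```text
t 13.95 tcp [ 0.5854 -0.018   0.2068] F [-0.2 -0.   0.3] gap 0.002
[[ 1.000e-04  9.490e-01  3.152e-01]
 [-0.000e+00  3.152e-01 -9.490e-01]
 [-1.000e+00  1.000e-04  0.000e+00]]
to target, tool mm [ 5.3 -1.  -2.1]
```

>>> move_arm(
  deltas=[0, 1, 0, -1, 0, 0, 0, 0, 1, 0, 0, 0, 0, 0, 0, 0, 0, 0, 0, 0, 0],
)

```text
t: 14.25
tcp_pos: [0.5849, -0.0169, 0.2046]
tool_rot: [0.414, 0.574, -0.414, 0.573]
force: [0.4, -0.1, -0.1]
finger_gap: 0.001
```

>>> move_arm(
  deltas=[0, 1, 0, 0, 0, 0, 0, 0, 1, 0, 0, 0, 0, 0, 0, 0, 0, 0, 0, 0, 0],
)

```text
t: 14.55
tcp_pos: [0.585, -0.017, 0.2026]
tool_rot: [0.414, 0.573, -0.414, 0.573]
force: [-0.5, 0.1, -0.2]
finger_gap: 0.0
```

>>> move_arm(
  deltas=[0, 1, 0, 0, 0, 0, 0, 0, 1, 0, 0, 0, 0, 0, 0, 0, 0, 0, 0, 0, 0],
)

```text
t: 14.85
tcp_pos: [0.585, -0.017, 0.2006]
tool_rot: [0.414, 0.574, -0.414, 0.573]
force: [0.3, -0.2, 0.5]
finger_gap: -0.005
```

No contact yet at z=0.2006, so looking.

```bash
python3 -c "
from h import *
s=snap('wrist','w8');cv2.imwrite('pics/w8c.png',cv2.resize(s['image'][180:400,220:420,::-1],None,fx=2.7,fy=2.7))
s=snap('side','s8');cv2.imwrite('pics/s8c.png',cv2.resize(s['image'][170:270,260:360,::-1],None,fx=6,fy=6))"
```

```text
(no output)
```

View pics/w8c.png

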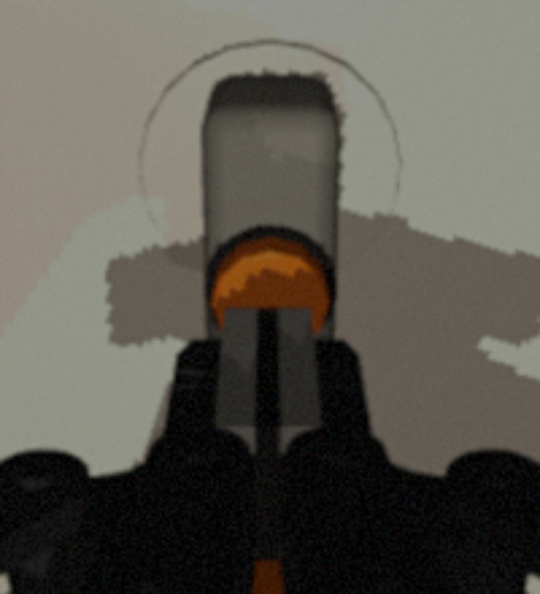

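View pics/s8c.png

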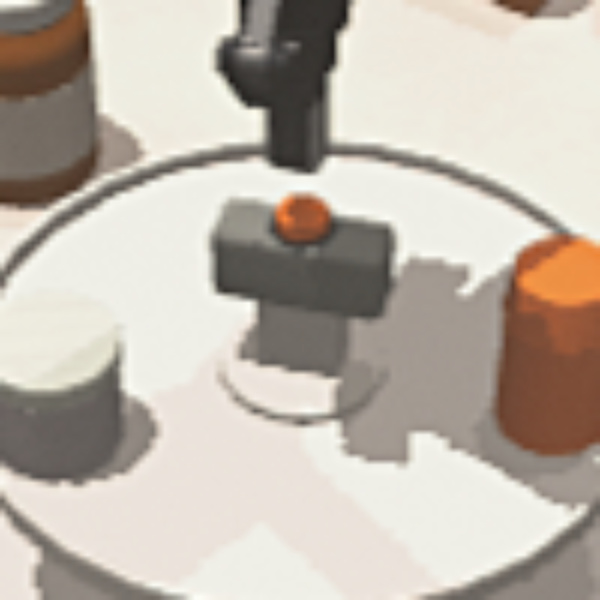

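```bash
python3 - <<'E'
from h import *
s=load('s8');P=cloud(s);X=manip.sense()['tcp_pos'];c=s['R']@X+s['t'];f=foc(s);print('tcp px',f*c[0]/c[2]+s['cx'],f*c[1]/c[2]+s['cy'])
for v in range(185,214,2): print(v,[tuple(P[v,u].round(3)) for u in (308,311)],s['image'][v,310])
E
```

```text
tcp px 309.25338312471735 206.1132423208036
185 [(np.float64(0.559), np.float64(0.028), np.float64(0.302)), (np.float64(0.568), np.float64(0.003), np.float64(0.282))] [57 54 51]
187 [(np.float64(0.566), np.float64(0.017), np.float64(0.287)), (np.float64(0.564), np.float64(0.009), np.float64(0.282))] [54 51 47]
189 [(np.float64(0.58), np.float64(-0.005), np.float64(0.261)), (np.float64(0.576), np.float64(-0.01), np.float64(0.26))] [54 52 48]
191 [(np.float64(0.58), np.float64(-0.004), np.float64(0.256)), (np.float64(0.576), np.float64(-0.011), np.float64(0.253))] [56 52 50]
193 [(np.float64(0.58), np.float64(-0.004), np.float64(0.25)), (np.float64(0.577), np.float64(-0.012), np.float64(0.246))] [54 52 48]
195 [(np.float64(0.581), np.float64(-0.006), np.float64(0.242)), (np.float64(0.577), np.float64(-0.012), np.float64(0.241))] [56 53 49]
197 [(np.float64(0.579), np.float64(-0.003), np.float64(0.24)), (np.float64(0.577), np.float64(-0.013), np.float64(0.234))] [45 41 39]
199 [(np.float64(0.654), np.float64(-0.117), np.float64(0.122)), (np.float64(0.647), np.float64(-0.121), np.float64
[... 286 characters left out ...]
[148  80  46]
205 [(np.float64(0.585), np.float64(-0.011), np.float64(0.209)), (np.float64(0.58), np.float64(-0.017), np.float64(0.207))] [150  82  51]
207 [(np.float64(0.583), np.float64(-0.008), np.float64(0.206)), (np.float64(0.575), np.float64(-0.009), np.float64(0.208))] [158  88  56]
209 [(np.float64(0.581), np.float64(-0.006), np.float64(0.201)), (np.float64(0.575), np.float64(-0.009), np.float64(0.203))] [131  76  52]
211 [(np.float64(0.581), np.float64(-0.005), np.float64(0.197)), (np.float64(0.574), np.float64(-0.008), np.float64(0.198))] [80 80 78]
213 [(np.float64(0.58), np.float64(-0.004), np.float64(0.192)), (np.float64(0.574), np.float64(-0.007), np.float64(0.193))] [89 86 81]
```

The side depth puts the shut fingertips near z≈0.233, about 30 mm above the reported TCP. Checking this against earlier pictures.

```bash
python3 - <<'E'
from h import *
# find dark finger points, low end near tcp for each picture
for n,t in (('s2',(.6848,-.0488,.1472)),('s3',(.6837,-.0478,.1633)),('s5',(.426,.2805,.0301)),('s6',(.4274,.2812,.2621)),('s7',(.5809,-.0143,.2584)),('s8',(.585,-.017,.2006))):
    s=load(n);P=cloud(s);t=np.array(t)
    for R in (.03,.075):
        m=(np.hypot(P[...,0]-t[0],P[...,1]-t[1])<R)&(s['image'].max(-1)<75)&(s['depth']>0)&(P[...,2]>t[2]-.02)
        z=P[m][:,2]; i=np.argsort(z)[:12]; print(n,R,m.sum(),'lowest z-tcp',(np.sort(z)[:12:2]-t[2]).round(4), (P[m][i[3]][:2]-t[:2]).round(3))
E
```

```text
s2 0.03 94 lowest z-tcp [0.1058 0.1096 0.1109 0.1133 0.1141 0.1147] [-0.008 -0.025]
s2 0.075 3194 lowest z-tcp [0.0454 0.048  0.0485 0.0486 0.0492 0.0494] [ 0.018 -0.038]
s3 0.03 175 lowest z-tcp [0.0632 0.0644 0.0645 0.0653 0.0671 0.0685] [ 0.002 -0.012]
s3 0.075 3285 lowest z-tcp [0.0347 0.0378 0.0402 0.0436 0.0439 0.0445] [-0.014  0.036]
s5 0.03 84 lowest z-tcp [0.0551 0.0654 0.0664 0.0805 0.099  0.1004] [-0.014  0.009]
s5 0.075 5275 lowest z-tcp [0.0423 0.0551 0.0609 0.0659 0.0669 0.0742] [ 0.001 -0.027]
s6 0.03 120 lowest z-tcp [0.1095 0.1127 0.1166 0.1176 0.1205 0.1222] [-0.023  0.014]
s6 0.075 10133 lowest z-tcp [0.0432 0.0452 0.0456 0.0459 0.0464 0.0473] [-0.024  0.045]
s7 0.03 353 lowest z-tcp [0.0325 0.0336 0.0365 0.0368 0.0377 0.0381] [-0.008  0.004]
s7 0.075 4701 lowest z-tcp [0.0325 0.0336 0.0365 0.0368 0.0377 0.0381] [-0.008  0.004]
s8 0.03 293 lowest z-tcp [-0.0021 -0.0014 -0.0006 -0.0001  0.0004  0.0316] [-0.014  0.006]
s8 0.075 3947 lowest z-tcp [-0.0194 -0.0143 -0.0138 -0.0099 -0.0016 -0.0006] [-0.035 -0.009]
```

```bash
python3 - <<'E'
from h import *
s=load('s8');P=cloud(s);t=np.array([.585,-.017,.2006]);ty=np.array([.949,.3152]);tz=np.array([.3152,-.949])
m=(np.hypot(P[...,0]-t[0],P[...,1]-t[1])<.03)&(P[...,2]>.228)&(P[...,2]<.25);X=P[m][:,:2]-t[:2]
print(len(X),'ty',np.percentile(X@ty,[2,10,50,90,98]).round(4),'tz',np.percentile(X@tz,[2,10,50,90,98]).round(4))
m=(np.hypot(P[...,0]-t[0],P[...,1]-t[1])<.035)&(P[...,2]>.2035)&(P[...,2]<.22);X=P[m][:,:2]-t[:2];print('button',len(X),cv2.minEnclosingCircle(X.astype(np.float32)),P[m][:,2].max())
E
```

```text
55 ty [-0.01   -0.0092 -0.0026  0.0082  0.0125] tz [-0.0157 -0.0152 -0.0089 -0.0028  0.0044]
button 54 ((-0.0020735901780426502, 0.001088879071176052), 0.01171522494405508) 0.2091367608398355
```

Tip is centred over the button; the offset is purely axial (about 32 mm). Descending by vision, then feeling.

>>> move_arm(
  deltas=[0, 5, -1, -1, 0, 0, 0, 0, 6, 0, 0, 0, 0, 0, 0, 5, 0, 0, 0, 0, 0, 0, 3, 0, 0, 0, 0, 0, 0, 0, 0, 0, 0, 0, 0],
)

```text
t: 15.45
tcp_pos: [0.5833, -0.0163, 0.181]
tool_rot: [0.414, 0.574, -0.414, 0.573]
force: [-0.4, -0.8, 0.1]
finger_gap: 0.002
```

>>> move_arm(
  deltas=[0, 1.5, 0, 0, 0, 0, 0, 0, 1.5, 0, 0, 0, 0, 0, 0, 1, 0, 0, 0, 0, 0, 0, 0, 0, 0, 0, 0, 0],
)

```text
t: 15.85
tcp_pos: [0.5838, -0.0164, 0.1778]
tool_rot: [0.414, 0.573, -0.414, 0.573]
force: [-1.0, -0.2, -0.1]
finger_gap: 0.001
```

>>> move_arm(
  deltas=[0, 1, 0, 0, 0, 0, 0, 0, 1, 0, 0, 0, 0, 0, 0, 0, 0, 0, 0, 0, 0],
)

```text
t: 16.15
tcp_pos: [0.584, -0.0164, 0.1761]
tool_rot: [0.414, 0.573, -0.414, 0.574]
force: [-0.1, 0.3, 1.9]
finger_gap: 0.001
```

>>> move_arm(
  deltas=[0, 1, 0, 0, 0, 0, 0, 0, 1, 0, 0, 0, 0, 0, 0, 1, 0, 0, 0, 0, 0, 0, 0, 0, 0, 0, 0, 0],
)

```text
t: 16.55
tcp_pos: [0.584, -0.0164, 0.1728]
tool_rot: [0.414, 0.573, -0.414, 0.574]
force: [-0.1, 0.7, 2.8]
finger_gap: -0.005
```

>>> move_arm(
  deltas=[0, 1, 0, 0, 0, 0, 0, 0, 1, 0, 0, 0, 0, 0, 0, 0, 0, 0, 0, 0, 0],
)

```text
t: 16.85
tcp_pos: [0.584, -0.0164, 0.1709]
tool_rot: [0.414, 0.573, -0.414, 0.574]
force: [-0.6, 0.5, 3.8]
finger_gap: 0.002
```

>>> move_arm(
  deltas=[0, 0.7, 0, 0, 0, 0, 0, 0, 0.7, 0, 0, 0, 0, 0, 0, 0, 0, 0, 0, 0, 0],
)

```text
t: 17.15
tcp_pos: [0.5842, -0.0165, 0.1708]
tool_rot: [0.414, 0.573, -0.414, 0.574]
force: [-2.2, 1.5, 11.0]
finger_gap: -0.002
```

Bottomed hard at 0.1708 with 11 N, after about 6 mm of travel. One small extra push, then up and open.

>>> move_arm(
  deltas=[0, 0.4, 0, 0, 0, 0, 0, 0, 0, 0, 0, 0, 0, 0],
)

```text
t: 17.35
tcp_pos: [0.5843, -0.0165, 0.1709]
tool_rot: [0.414, 0.573, -0.414, 0.574]
force: [-2.0, 0.0, 12.0]
finger_gap: 0.003
```

>>> move_arm(
  deltas=[0, -5, 0, 0, 0, 0, 0, 0, -20, 0, 0, 0, 0, 0, 0, -30, 0, 0, 0, 0, 0, 40, -20, 0, 0, 0, 0, 0, 70, -5, 0, 0, 0, 0, 0, 70, 0, 0, 0, 0, 0, 0, 70, 0, 0, 0, 0, 0, 0],
)

```text
t: 18.05
tcp_pos: [0.5828, -0.0162, 0.2475]
tool_rot: [0.413, 0.574, -0.414, 0.572]
force: [0.5, -1.1, -0.4]
finger_gap: 0.679
```

```bash
python3 st.py .5838 -.016 .151; python3 - <<'E'
from h import *
s=snap('wrist','w9')
s=snap('side','s9');cv2.imwrite('pics/s9c.png',cv2.resize(s['image'][170:270,250:370,::-1],None,fx=6,fy=6))
P=cloud(s);o=s['image'];m=(o[...,0]>120)&(o[...,2]<80)&(np.hypot(P[...,0]-.584,P[...,1]+.0165)<.02)&(P[...,2]>.19);print('button z',np.percentile(P[m][:,2],[50,90]),m.sum())
b=load('s7');P=cloud(b);o=b['image'];m=(o[...,0]>120)&(o[...,2]<80)&(np.hypot(P[...,0]-.584,P[...,1]+.0165)<.02)&(P[...,2]>.19);print('before',np.percentile(P[m][:,2],[50,90]),m.sum())
E
```

```text
t 18.05 tcp [ 0.5828 -0.0162  0.2475] F [ 0.5 -1.1 -0.4] gap 0.679
[[-2.900e-03  9.490e-01  3.151e-01]
 [ 7.000e-04  3.151e-01 -9.490e-01]
 [-1.000e+00 -2.500e-03 -1.500e-03]]
to target, tool mm [96.5  1.3  0.3]
button z [0.20106479 0.20255354] 46
before [0.20629057 0.20807965] 47
```

View pics/s9c.png

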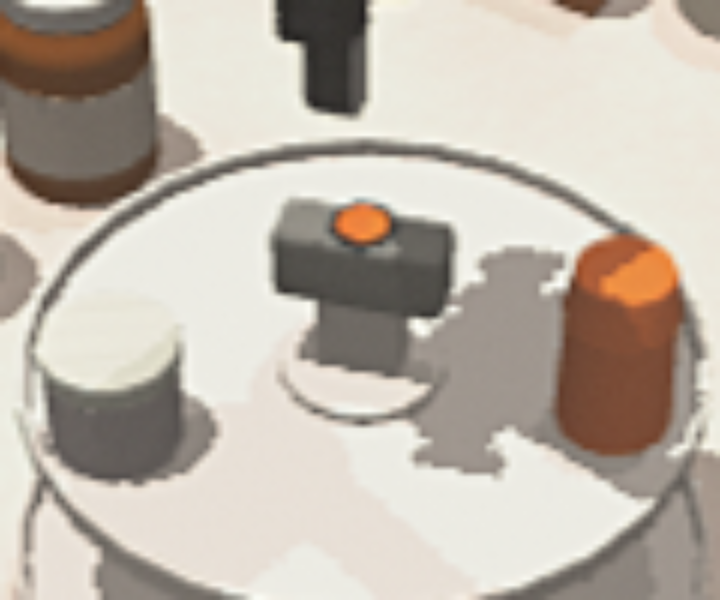

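View pics/w9.png

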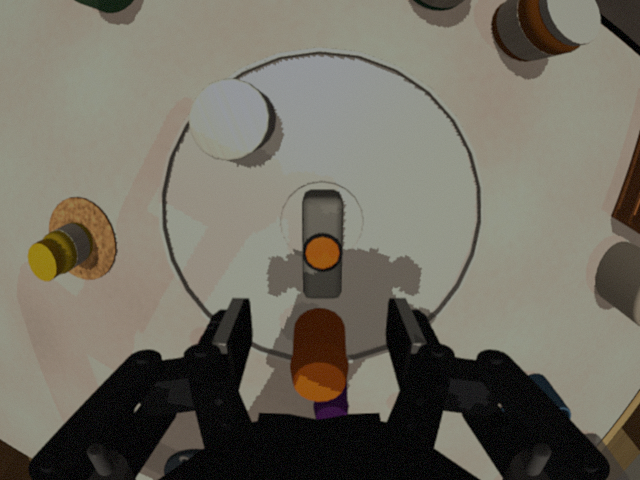

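Button stays in (top z 0.207→0.2015) and the handle is centred between the fingers (323,245). Lowering over the handle: real fingertip target z≈0.163, so TCP 0.132.

>>> move_arm(
  deltas=[70, 15, 1, 0, 0, 0, 0, 70, 20, 0, 0, 0, 0, 0, 70, 20, 0, 0, 0, 0, 0, 70, 20, 0, 0, 0, 0, 0, 70, 18, 0, 0, 0, 0, 0, 70, 13, 0, 0, 0, 0, 0, 70, 9, 0, 0, 0, 0, 0, 70, 0, 0, 0, 0, 0, 0],
  force=40,
)

```text
t: 18.95
tcp_pos: [0.5837, -0.0159, 0.1325]
tool_rot: [0.413, 0.574, -0.414, 0.572]
force: [-0.3, -0.3, 0.3]
finger_gap: 0.818
```

```bash
python3 st.py .5838 -.016 .132; python3 - <<'E'
from h import *
s=snap('wrist','w10')
s=snap('side','s10');cv2.imwrite('pics/s10c.png',cv2.resize(s['image'][150:270,240:380,::-1],None,fx=5,fy=5))
E
```

```text
t 18.95 tcp [ 0.5837 -0.0159  0.1325] F [-0.3 -0.3  0.3] gap 0.818
[[-3.100e-03  9.491e-01  3.151e-01]
 [ 7.000e-04  3.151e-01 -9.491e-01]
 [-1.000e+00 -2.700e-03 -1.700e-03]]
to target, tool mm [0.5 0.  0.1]
```

View pics/s10c.png

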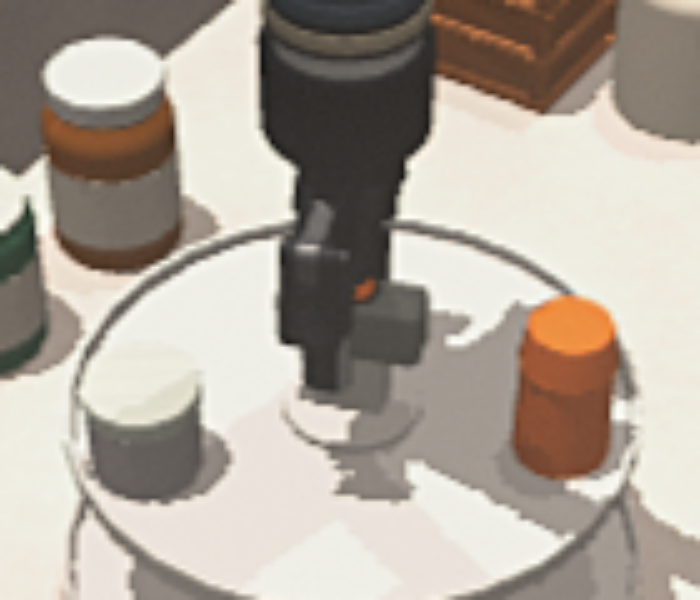

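View pics/w10.png

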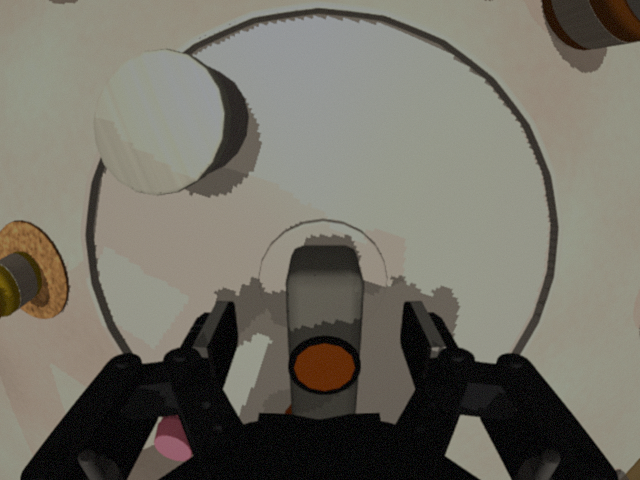

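Side: the finger straddles the handle with its tip near the bar's bottom (325,385). Wrist: handle central. Closing at 60 N.

>>> move_arm(
  deltas=[50, 0, 0, 1, 0, 0, 0, 36, 0, 0, 0, 0, 0, 0, 28, 0, 0, 0, 0, 0, 0, 18, 0, 0, 0, 0, 0, 0, 18, 0, 0, 0, 0, 0, 0, 18, 0, 0, 0, 0, 0, 0],
  force=60,
)

```text
t: 19.65
tcp_pos: [0.5856, -0.0174, 0.1348]
tool_rot: [0.414, 0.573, -0.414, 0.574]
force: [-0.7, -2.1, 4.9]
finger_gap: 0.296
```

>>> move_arm(
  deltas=[18, -2, 0, 0, 0, 0, 0, 18, -3, 0, 0, 0, 0, 0, 18, -4, 0, 0, 0, 0, 0, 18, -4, 0, 0, 0, 0, 0],
)

```text
t: 20.05
tcp_pos: [0.5855, -0.0174, 0.1468]
tool_rot: [0.414, 0.573, -0.414, 0.574]
force: [3.9, -2.5, -7.2]
finger_gap: 0.291
```

```bash
python3 st.py; python3 - <<'E'
from h import *
s=snap('side','s11');cv2.imwrite('pics/s11c.png',cv2.resize(s['image'][150:310,220:380,::-1],None,fx=4,fy=3.75))
E
```

```text
t 20.05 tcp [ 0.5855 -0.0174  0.1468] F [ 3.9 -2.5 -7.2] gap 0.291
[[ 4.000e-04  9.490e-01  3.152e-01]
 [-5.000e-04  3.152e-01 -9.490e-01]
 [-1.000e+00  2.000e-04  6.000e-04]]
```

View pics/s11c.png

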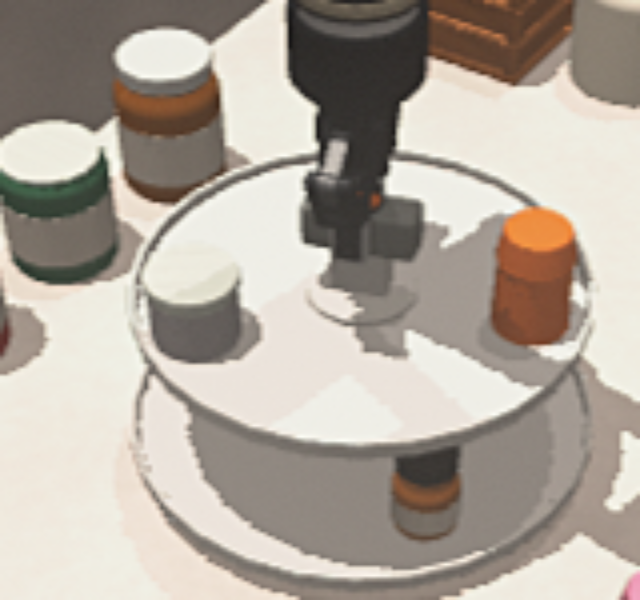

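The tier rises with the handle (load about 7 N). Continuing gently.

>>> move_arm(
  deltas=[18, -4, 0, 0, 0, 0, 0, 18, -4, 0, 0, 0, 0, 0, 18, -4, 0, 0, 0, 0, 0, 18, -4, 0, 0, 0, 0, 0, 18, -4, 0, 0, 0, 0, 0, 18, -4, 0, 0, 0, 0, 0, 18, -4, 0, 0, 0, 0, 0, 18, -4, 0, 0, 0, 0, 0, 18, -4, 0, 0, 0, 0, 0, 18, -4, 0, 0, 0, 0, 0],
)

```text
t: 21.1
tcp_pos: [0.5854, -0.0174, 0.1865]
tool_rot: [0.414, 0.573, -0.414, 0.574]
force: [6.3, -3.4, -12.2]
finger_gap: 0.296
```

>>> move_arm(
  deltas=[18, -4, 0, 0, 0, 0, 0, 18, -4, 0, 0, 0, 0, 0, 18, -4, 0, 0, 0, 0, 0, 18, -4, 0, 0, 0, 0, 0, 18, -4, 0, 0, 0, 0, 0, 18, -4, 0, 0, 0, 0, 0, 18, -4, 0, 0, 0, 0, 0, 18, -4, 0, 0, 0, 0, 0, 18, -4, 0, 0, 0, 0, 0, 18, -3, 0, 0, 0, 0, 0],
)

```text
t: 22.1
tcp_pos: [0.5854, -0.0174, 0.2263]
tool_rot: [0.414, 0.573, -0.414, 0.574]
force: [4.0, -2.9, -5.9]
finger_gap: 0.296
```

```bash
python3 st.py; python3 - <<'E'
from h import *
s=snap('side','s12');cv2.imwrite('pics/s12c.png',cv2.resize(s['image'][130:310,210:390,::-1],None,fx=3.3,fy=3.3))
E
```

```text
t 22.1 tcp [ 0.5854 -0.0174  0.2263] F [ 4.  -2.9 -5.9] gap 0.296
[[ 1.000e-03  9.490e-01  3.151e-01]
 [-6.000e-04  3.151e-01 -9.490e-01]
 [-1.000e+00  8.000e-04  9.000e-04]]
```

View pics/s12c.png

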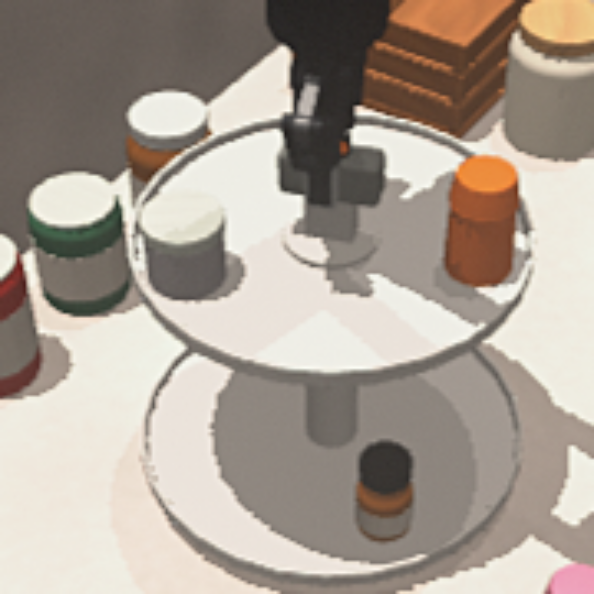

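Past the first click (12 N peak), about 92 mm up, tin and shaker standing. Slower toward the second stop.

>>> move_arm(
  deltas=[18, -3, 0, 0, 0, 0, 0, 18, -3, 0, 0, 0, 0, 0, 18, -3, 0, 0, 0, 0, 0, 18, -2, 0, 0, 0, 0, 0, 18, -2, 0, 0, 0, 0, 0, 18, -1, 0, 0, 0, 0, 0],
)

```text
t: 22.75
tcp_pos: [0.5855, -0.0174, 0.2402]
tool_rot: [0.414, 0.573, -0.414, 0.574]
force: [4.9, -3.4, -4.4]
finger_gap: 0.297
```

>>> move_arm(
  deltas=[18, -1, 0, 0, 0, 0, 0, 18, -1, 0, 0, 0, 0, 0, 18, -1, 0, 0, 0, 0, 0],
)

```text
t: 23.05
tcp_pos: [0.5855, -0.0174, 0.243]
tool_rot: [0.414, 0.573, -0.414, 0.574]
force: [3.8, -3.5, -4.7]
finger_gap: 0.298
```

>>> move_arm(
  deltas=[18, -1, 0, 0, 0, 0, 0, 18, -1, 0, 0, 0, 0, 0],
)

```text
t: 23.25
tcp_pos: [0.5854, -0.0174, 0.245]
tool_rot: [0.414, 0.573, -0.414, 0.574]
force: [4.6, -3.6, -14.2]
finger_gap: 0.294
```

>>> move_arm(
  deltas=[18, -0.5, 0, 0, 0, 0, 0, 18, -0.5, 0, 0, 0, 0, 0],
)

```text
t: 23.45
tcp_pos: [0.5854, -0.0174, 0.2449]
tool_rot: [0.414, 0.573, -0.414, 0.574]
force: [6.5, -4.0, -11.7]
finger_gap: 0.293
```

>>> move_arm(
  deltas=[18, 0, 0, 0, 0, 0, 0, 18, 0, 0, 0, 0, 0, 0, 18, 0, 0, 0, 0, 0, 0],
)

```text
t: 23.75
tcp_pos: [0.5854, -0.0174, 0.2449]
tool_rot: [0.414, 0.573, -0.414, 0.574]
force: [6.3, -3.6, -10.3]
finger_gap: 0.293
```

```bash
python3 st.py; python3 - <<'E'
from h import *
def floor(n,z0):
    s=load(n);P=cloud(s)
    r=np.hypot(P[...,0]-.584,P[...,1]+.0165);m=(r<.12)&(r>.04)&(abs(P[...,2]-z0)<.012);return np.median(P[m][:,2]),m.sum()
snap('wrist','w13');s=snap('side','s13');snap('top','t13')
print(floor('s9',.124),floor('s13',.234)); print(floor('t4',.124),floor('t13',.234))
P=cloud(s);m=(s['image'].min(-1)<400)
E
```

```text
t 23.75 tcp [ 0.5854 -0.0174  0.2449] F [  6.3  -3.6 -10.3] gap 0.293
[[ 4.000e-04  9.491e-01  3.151e-01]
 [-5.000e-04  3.151e-01 -9.491e-01]
 [-1.000e+00  2.000e-04  6.000e-04]]
(np.float64(0.12381942648866429), np.int64(3371)) (np.float64(0.23387454899422722), np.int64(3490))
(np.float64(0.12400112536636115), np.int64(11175)) (np.float64(0.23403044511790416), np.int64(2144))
```

View pics/s13.png

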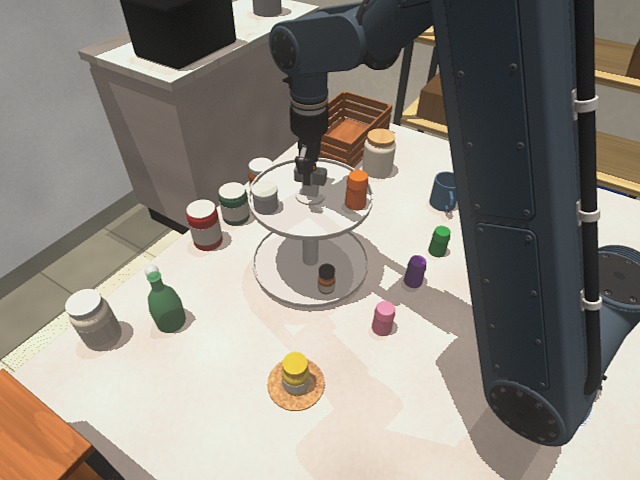

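View pics/t13.png

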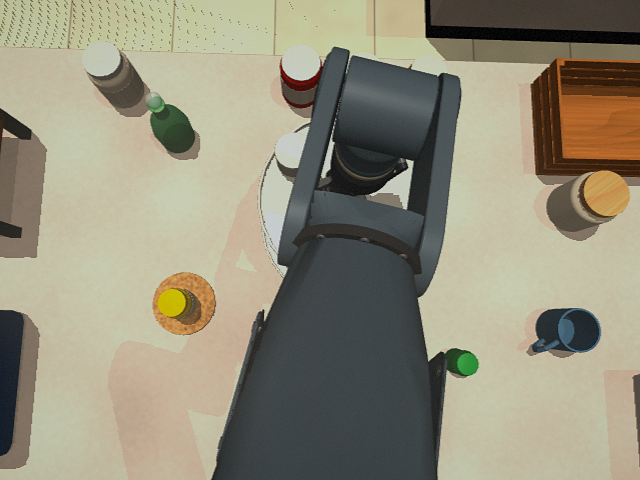

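Tier floor rose from 0.124 to 0.234 (110.0 mm) in both views. The upward force has eased from 14 to 10 N, so I'm checking that the hold is steady.

>>> move_arm(
  deltas=[18, -0.5, 0, 0, 0, 0, 0, 18, 0, 0, 0, 0, 0, 0, 18, 0, 0, 0, 0, 0, 0],
  force=80,
)

```text
t: 24.2
tcp_pos: [0.5854, -0.0174, 0.245]
tool_rot: [0.414, 0.573, -0.414, 0.574]
force: [6.0, -2.3, -12.0]
finger_gap: 0.295
```

>>> move_arm(
  deltas=[18, 0, 0, 0, 0, 0, 0, 18, 0, 0, 0, 0, 0, 0, 18, 0, 0, 0, 0, 0, 0, 18, 0, 0, 0, 0, 0, 0, 18, 0, 0, 0, 0, 0, 0, 18, 0, 0, 0, 0, 0, 0],
)

```text
t: 24.8
tcp_pos: [0.5854, -0.0174, 0.245]
tool_rot: [0.414, 0.573, -0.414, 0.573]
force: [6.7, -3.6, -12.1]
finger_gap: 0.29
```

```bash
python3 - <<'E'
from h import *
s=snap('side','s14');P=cloud(s)
r=np.hypot(P[...,0]-.584,P[...,1]+.0165);m=(r<.12)&(r>.04)&(abs(P[...,2]-.234)<.012);print('floor',np.median(P[m][:,2]),manip.sense()['force'])
cv2.imwrite('pics/s14c.png',cv2.resize(s['image'][130:310,210:390,::-1],None,fx=3.3,fy=3.3))
E
```

```text
floor 0.23391832976332097 [  6.62979754  -3.50342848 -12.47617248]
```

View pics/s14c.png

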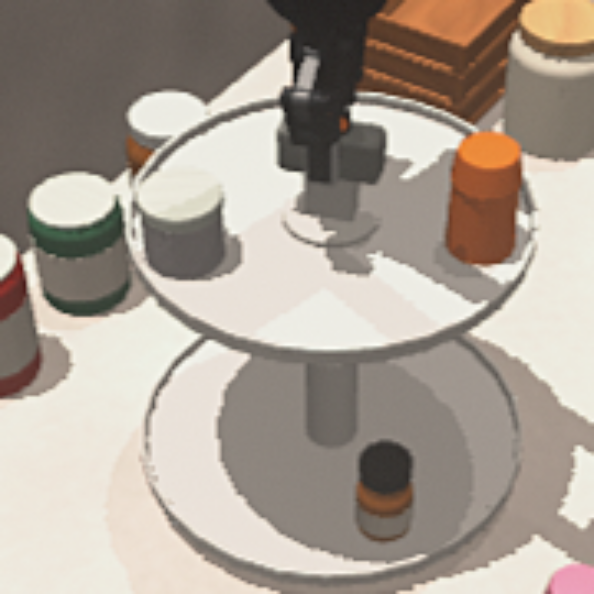

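Steady at 12 N up against the stop; tin and shaker standing.

```bash
python3 -c "
from station import job
print(job.sign_off())"
```

```text
the job is handed in; nothing more can be done
None
```

I've handed the job in with the upper tier held at its second stop, about 25 s in (limit 67 s). No verdict is reported back.

- **Jar:** it stands upright on the coaster, about 3 mm off centre by my measurement. I lowered it until the force showed contact (about 1 N) before letting go.
- **Button:** I pressed it with the shut fingertips until it bottomed at about 12 N. It stayed in, with its top about 5.5 mm lower by camera.
- **Tier:** it rose 110.0 mm in both the side and top views. The arm still grips the handle at 80 N and pushes about 12 N up against the stop, and that held steady for 0.6 s. The tin and shaker are standing, and the cruet was not touched.

**Disagreement:** the reported TCP was about 31–32 mm below where the camera and the button contact put the shut fingertips. My first press therefore stopped short without touching anything, and I used the measured fingertip height after that. The jar, gripped before I noticed, was held higher than planned but did not slip.

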